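# Clear the reaction block and hold its cover plate over the threaded holes

## Robot

A 6-joint arm with a two-finger parallel gripper is mounted at the origin on the work surface. World frame = base frame: x ahead of the robot, y to its left, z up, the work surface at z = 0. Lengths are in m, angles in degrees, forces in N, time in s.
With the tool pointing down it reaches from about 0.275 to 1 m from the base axis. Payload 8.4 kg.
Tool frame: the origin (TCP) lies at the very end of the fingers, on their centre line; the grasp point (between the pads) lies 19 mm behind it; z points along the fingers, y is the direction in which the jaws open and shut (so a half turn about z gives the same grasp; the last joint's range is limited). The gripper opens to 85 mm and grips with 20 to 120 N. Pads are 22 mm wide; open, the fingers measure 114 mm over their backs; the gripper's body (76 mm by 85 mm) begins 54 mm behind the grasp point. The pads swing forward as they close: fully open they stand 13 mm farther back than shut.
Start: joints at [-64.194, 20.225, 93.587, -0, 66.188, -0.138], TCP at [0.273, -0.562, 0.231] pointing down, gripper open.
Joint ranges: [-150.9, 150.9], [-52.94, 120.26], [3.33, 152.33], [-74.26, 254.26], [0, 154.13], [-172.89, 172.89]. Speed limits (degrees/s): [127.2, 127.2, 159.86, 180, 180, 180].

## Interface

Orientations are given as [roll, pitch, yaw] about the fixed x, y, z axes, in that order (R = Rz(yaw) Ry(pitch) Rx(roll)).
In Python, from plant import ctrl, get_image, calibration gives the robot as it stands.
- The arm moves only by the tool jog_arm, never from a script. Its argument "moves" is a list of rows, each an object with "travel": the shift along the tool's x, y, z in m, a list of three; "turn": the turn about the tool's z in rad; "hand": the closure, from 0 (fully open) to 1 (shut). A call has 1 to 5 rows; each row shifts and turns the commanded pose from where the row before left it, along the tool's axes as they then stand; what a row does not reach is not made up. A row lasts 1/8 s, in which the tool goes at most 62.5 mm and 10.7 degrees, less where a joint would pass 70% of its speed; a pose out of reach is approached as far as the arm can. A call is refused whole if a number of a shift passes 0.0625 or a number of a turn 0.188, either way. A call with a gripper value outside its range is refused whole. The fingers move at their own pace and stop on an object; "force" is the grip in N (left out, the last holds). Time passes only in rows, so rows that do not move let the fingers close. It gives the time, the measured TCP pose, the force and the opening at its end, in the units of the state.
- ctrl.read_state(): the state, without advancing time (a new reading comes with each control period).
- get_image(name): name is "side" or "top" or "wrist"; returns the picture (384x512x3 uint8, blue, green, red); there is no depth.
- calibration(name): a dict with "K" (3x3 intrinsics, pixels), "xyz" and "orientation" of the camera in the world. Camera axes: x right, y down, z forward; pixel columns grow to the right and rows downward; lengths in m; the calibration is good to about 2 mm. A picture is of the moment at which its call begins: read the wrist's pose just before it. calibration takes no time and is no camera call; for the wrist camera it gives the pose at the moment of the call.
- ctrl.finish_job(): hands the job in, once; it reports no verdict.
The state is a dict: "clock": time; "q": joint angles; "joint_velocities": joint speeds; "tau": joint torques, N m; "eef_pos": TCP position; "eef_rot": TCP orientation; "contact_force": force on the tool from outside, world axes, zero at the start; "torque": the same for the moment, N m; "finger_gap": finger opening in m.
Only numpy, scipy, OpenCV 4.12 (cv2) and the standard library are available. Lean on these libraries where they do the work, as an engineer would, in place of code of your own. Each camera call takes 0.05 s, during which the arm holds its last target. There are 200 camera calls.

## Task

Take the squeegee and, with it and not with the fingers or the cover, sweep the four orange caps off the aluminium block into the green catch tray behind it, then stand the squeegee upright back on the bench and let it go. Then pick up the steel cover plate by its handle and finish while holding it still and level about 2 cm above the block, touching nothing else, turned so that every threaded hole can be seen whole through a hole of the plate, ready for the screws. Leave the flasks, bottles, beaker and screw dish where they stand.

Things in the scene. Friction and masses are not known exactly. Their poses are not given: they have to be found in the camera images.
- station: Fixed: aluminium block on a blue base, 110 mm (x) by 140 mm (y), flat rimless top 60 mm above the bench; origin on the bench under the block's centre, z up. Against its +x side, away from the robot, a green open catch tray: x = 55 to 165, y = -75 to 75 mm, 3 mm walls and floor, rim 45 mm above the bench.
- squeegee: Squeegee standing on the bench, 0.22 kg; origin at the centre of its underside, z up the handle. Black rubber foot 28 mm (x) by 130 mm (y), 24 mm high; blue plate 22 by 110 mm up to z = 36; upright blue handle 24 mm (x) by 40 mm (y) up to z = 124. Both long faces are alike.
- squeegee_grip (a point): Point in the squeegee's handle, on its axis, 95 mm above its underside: a good place to grip across the 24 mm thickness (along its x).
- cover: Steel cover plate flat on the bench, 110 (x) by 140 (y) by 5 mm, 0.3 kg; origin at the centre of its underside, z up. Four 16 mm through holes at x = +-42, y = +-56 mm. Handle: black bar over the centre, 18 mm wide (x), 76 mm long (y), z = 26 to 60 mm, on two 12 mm posts at y = +-26. Same after a half turn.
- cover_grip (a point): Centre of the cover's handle bar, 43 mm above the plate's underside.
- thread0 (a point): Mouth of a 6 mm threaded hole in the block's top face, at x = -42, y = -56 mm from the station's origin, height 60 mm
- hole0 (a point): Centre of a 16 mm hole of the cover at its underside, at x = -42, y = -56 mm from the cover's origin
- thread1 (a point): Mouth of a 6 mm threaded hole in the block's top face, at x = 42, y = -56 mm from the station's origin, height 60 mm
- hole1 (a point): Centre of a 16 mm hole of the cover at its underside, at x = 42, y = -56 mm from the cover's origin
- thread2 (a point): Mouth of a 6 mm threaded hole in the block's top face, at x = 42, y = 56 mm from the station's origin, height 60 mm
- hole2 (a point): Centre of a 16 mm hole of the cover at its underside, at x = 42, y = 56 mm from the cover's origin
- thread3 (a point): Mouth of a 6 mm threaded hole in the block's top face, at x = -42, y = 56 mm from the station's origin, height 60 mm
- hole3 (a point): Centre of a 16 mm hole of the cover at its underside, at x = -42, y = 56 mm from the cover's origin
- cap0: Loose orange vial cap, a solid disc 18 mm across and 11 mm high, 12 g, lying on the block; origin at the centre of its underside
- cap1: Loose orange vial cap, a solid disc 18 mm across and 11 mm high, 12 g, lying on the block; origin at the centre of its underside
- cap2: Loose orange vial cap, a solid disc 18 mm across and 11 mm high, 12 g, lying on the block; origin at the centre of its underside
- cap3: Loose orange vial cap, a solid disc 18 mm across and 11 mm high, 12 g, lying on the block; origin at the centre of its underside
- flask0: Stoppered glass flask in a cork ring, 139 mm tall, ring 88 mm across; loose bystander, origin at the centre of its underside
- flask1: Second flask, the same as flask0; loose bystander, origin at the centre of its underside
- amber: Brown glass bottle with blue cap, 64 mm across, 140 mm tall; loose bystander, origin at the centre of its underside
- wash: White plastic bottle with red cap, 60 mm across, 150 mm tall; loose bystander, origin at the centre of its underside
- beaker: Small empty greenish glass beaker, 60 mm across, 60 mm tall; loose bystander, origin at the centre of its underside
- screwdish: White dish of dark screws, 68 mm across, about 23 mm tall; loose bystander, origin at the centre of its underside
Not all that is in view belongs to the job. Leave any purple look-alike of the cover alone. Leave any pink look-alike of the squeegee alone.

How it is judged:
By the outcome, as a careful person would: the job done as asked, in the order asked, and still so for the second after the job is handed in, while the arm keeps its last pose, push and grip.
It also fails if it takes over 64 s, if anything falls off the work surface, if the arm or the gripper's body presses on something with over 40 N, if the wrist force passes 120 N, or if a joint passes its speed limit or range.

## Working session

There is one attempt and no reset: what is moved stays moved. The work goes in short steps, Python scripts to look and compute and a tool call to move; the robot and the scene stay as the last step left them, time stands still between calls to the robot, and variables do not carry over. Pictures are saved under pics/ and viewed, about 8 in all and at most 12, crops included, and the job is handed in when it is done.

Besides the shell and the picture viewer there is one more tool, called after ">>>" as name([rows], argument=value, ...), one row to a line, values as JSON. jog_arm: Moves the arm, as the interface text tells. Its arguments: {"type":"object","properties":{"moves":{"type":"array"},"force":{"type":"number"}},"required":["moves"]}

```bash
ls; mkdir -p pics; python3 - <<'E'
from plant import ctrl,get_image,calibration
import cv2,numpy as np
s=ctrl.read_state();print(s)
for n in("side","top","wrist"):
    c=calibration(n);print(n,c)
    im=get_image(n);cv2.imwrite(f"pics/a_{n}.png",im)
E
```

```text
pics
{'clock': 0.0, 'q': array([-6.41921238e+01,  2.02628263e+01,  9.36287181e+01,  7.70930542e-04,
        6.61871118e+01, -1.37883535e-01]), 'joint_velocities': array([ 0.00380557, -0.0623092 , -0.00285533,  0.10140481,  0.02264967,
        0.00491126]), 'tau': array([ 2.34664170e-03, -6.05236459e+01, -3.42060292e+01,  2.18375480e-04,
        9.22792620e-03,  6.55991357e-06]), 'eef_pos': array([ 0.2732465 , -0.56158415,  0.23056064]), 'eef_rot': array([-1.79921346e+02, -8.94157889e-04,  2.59454474e+01]), 'contact_force': array([ 0.03052965, -0.05784849, -0.34142242]), 'torque': array([-0.00970688,  0.03053241,  0.00274069]), 'finger_gap': 0.08562259454237978}
side {'K': array([[391.2460021 ,   0.        , 264.75506098],
       [  0.        , 391.2460021 , 191.54071184],
       [  0.        ,   0.        ,   1.        ]]), 'xyz': array([0.16236211, 0.96637626, 0.88793251]), 'orientation': array([-128.12964023,    0.5918797 , -159.85864417])}
top {'K': array([[409.67299813,   0.        , 254.27693955],
       [  0.        , 409.67299813, 188.35140255],
       [  0.        ,   0.        ,   1.        ]]), 'xyz': array([0.35155206, 0.00296595, 1.364881  ]), 'orientation': array([-1.72013553e+02,  1.24976953e-01, -9.04817111e+01])}
wrist {'K': array([[298.6110321 ,   0.        , 254.84626035],
       [  0.        , 298.6110321 , 195.51649529],
       [  0.        ,   0.        ,   1.        ]]), 'xyz': array([ 0.33891473, -0.53102412,  0.37229422]), 'orientation': array([ 1.63490409e+02,  6.25023149e-02, -6.40324959e+01])}
```

View pics/a_top.png

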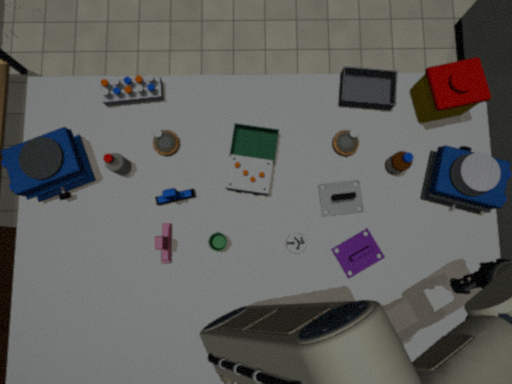

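View pics/a_side.png

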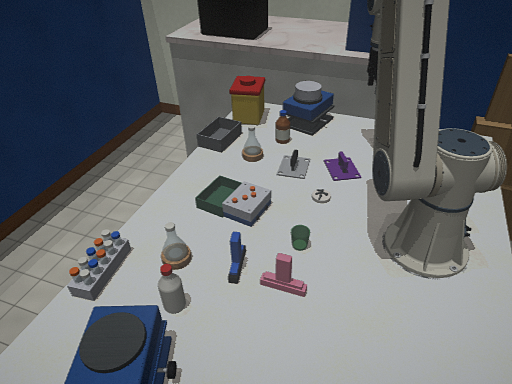

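The top view shows the blue squeegee at (175,196), with a pink look-alike at (165,243). The grey cover is at (341,198), with a purple look-alike at (358,253). The block with 4 caps is at (250,175) and the tray at (255,141). By colour, blue and grey fit the description; I'll confirm in a crop and measure.

```bash
cat > h.py <<'E'
import cv2,numpy as np
from scipy.spatial.transform import Rotation as R
from plant import ctrl,get_image,calibration
def cast(c,uv,z):
    uv=np.atleast_2d(np.asarray(uv,float))
    d=np.c_[uv,np.ones(len(uv))]@np.linalg.inv(c["K"]).T@R.from_euler("xyz",c["orientation"],degrees=True).as_matrix().T
    return c["xyz"]+d*((z-c["xyz"][2])/d[:,2])[:,None]
def proj(c,p):
    q=(np.atleast_2d(p)-c["xyz"])@R.from_euler("xyz",c["orientation"],degrees=True).as_matrix()
    q=q@c["K"].T
    return q[:,:2]/q[:,2:]
def blobs(m,amin=8):
    n,l,s,ce=cv2.connectedComponentsWithStats(m.astype(np.uint8))
    return [(s[i,4],ce[i],(l==i).astype(np.uint8)) for i in range(1,n) if s[i,4]>=amin]
def rect(m):
    c=max(cv2.findContours(m,cv2.RETR_EXTERNAL,cv2.CHAIN_APPROX_NONE)[0],key=cv2.contourArea)
    return cv2.minAreaRect(c)
E
python3 - <<'E'
from h import *
im=cv2.imread("pics/a_top.png");c=calibration("top")
cr=im[110:270,130:400];cv2.imwrite("pics/crop.png",cv2.resize(cr,None,fx=2.9,fy=2.9,interpolation=cv2.INTER_CUBIC))
hsv=cv2.cvtColor(im,cv2.COLOR_BGR2HSV);H,S,V=cv2.split(hsv)
def roi(m,x0,y0,x1,y1):
    o=np.zeros(m.shape,bool);o[y0:y1,x0:x1]=m[y0:y1,x0:x1];return o
def rep(name,m,z,amin=8):
    for a,ce,b in blobs(m,amin):
        r=rect(b);bx=cast(c,cv2.boxPoints(r),z)
        print(name,a,ce.round(1),"ctr",cast(c,r[0],z)[0].round(3),"corners",bx[:,:2].round(3).tolist())
rep("caps",roi((H<20)&(S>150)&(V>120),220,150,285,205),.071,5)
rep("tray",roi((H>50)&(H<90)&(S>80),215,110,290,170),.045,100)
rep("sq blue",roi((H>100)&(H<130)&(S>120),145,175,205,215),.036,10)
rep("sq hi",roi((H>100)&(H<130)&(S>120)&(V>130),145,175,205,215),.124,5)
rep("cover",roi((V>60)&(S<40)&(V<175),312,175,370,220),.005,60)
rep("bar",roi(V<50,312,175,370,220),.06,10)
for p in [(345,198),(325,190),(300,200),(175,205),(240,165),(260,190),(172,191),(180,200)]:print(p,hsv[p[1],p[0]])
E
```

```text
caps 9 [236.7 163.9] ctr [0.613 0.06  0.071] corners [[0.613, 0.066], [0.619, 0.059], [0.614, 0.054], [0.608, 0.061]]
caps 9 [245. 172.] ctr [0.586 0.034 0.071] corners [[0.59, 0.037], [0.59, 0.03], [0.583, 0.03], [0.583, 0.037]]
caps 7 [261.1 173.7] ctr [ 0.579 -0.018  0.071] corners [[0.583, -0.015], [0.583, -0.021], [0.576, -0.021], [0.576, -0.014]]
caps 13 [252.4 178.6] ctr [0.565 0.01  0.071] corners [[0.57, 0.014], [0.57, 0.005], [0.56, 0.005], [0.56, 0.015]]
tray 1260 [254.2 141.7] ctr [0.693 0.003 0.045] corners [[0.655, 0.081], [0.754, 0.067], [0.731, -0.076], [0.633, -0.06]]
sq blue 320 [173.2 195.3] ctr [0.522 0.268 0.036] corners [[0.529, 0.329], [0.554, 0.215], [0.515, 0.206], [0.49, 0.32]]
cover 2443 [340.3 197. ] ctr [ 0.511 -0.283  0.005] corners [[0.586, -0.19], [0.584, -0.382], [0.436, -0.375], [0.438, -0.186]]
bar 141 [342.9 196.4] ctr [ 0.506 -0.28   0.06 ] corners [[0.513, -0.241], [0.52, -0.318], [0.5, -0.319], [0.493, -0.242]]
(345, 198) [165  22  23]
(325, 190) [ 75   5 107]
(300, 200) [ 75   4 127]
(175, 205) [ 68   8 125]
(240, 165) [ 7 36 91]
(260, 190) [ 83   8 127]
(172, 191) [108 216 125]
(180, 200) [19 38 54]
```

View pics/crop.png

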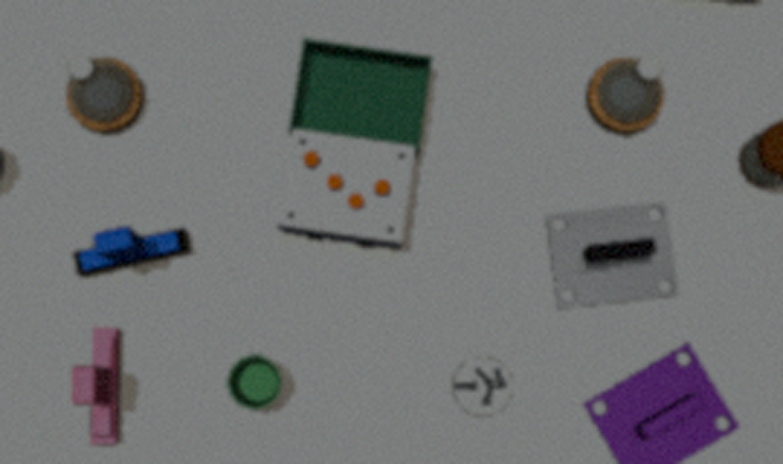

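Confirmed in the crop: the blue squeegee is at crop (133,247), the grey cover at (612,257), and the threads are the dark dots near crop (303,142), (402,156), (390,229) and (291,214). The caps sit on the block.

```bash
python3 - <<'E'
from h import *
im=cv2.imread("pics/a_top.png");c=calibration("top")
g=cv2.cvtColor(im,cv2.COLOR_BGR2GRAY).astype(float)
def ref(p,dark=True):
    x,y=[int(round(v)) for v in p];w=g[y-3:y+4,x-3:x+4];bg=np.median(w)
    k=np.clip((bg-w) if dark else (w-bg),0,None);k[k<12]=0
    yy,xx=np.mgrid[y-3:y+4,x-3:x+4];return [(k*xx).sum()/k.sum(),(k*yy).sum()/k.sum()]
def fit(names,px,dark,z):
    P=cast(c,[ref((a/2.9+130-.3,b/2.9+110-.3),dark) for a,b in px],z)[:,:2]
    M=np.array(names)*[.042,.056];ce=P.mean(0)
    A=(P-ce)[:,0]+1j*(P-ce)[:,1];B=M[:,0]+1j*M[:,1];k=(A*B.conj()).sum()/(abs(B)**2).sum()
    print("ctr",ce.round(4),"yaw",np.degrees(np.angle(k)).round(2),"scale",abs(k).round(3));print(P.round(3).tolist())
fit([(1,1),(1,-1),(-1,-1),(-1,1)],[(303,142),(402,156),(390,229),(291,214)],True,.06)
fit([(1,1),(1,-1),(-1,-1),(-1,1)],[(559,224),(656,213),(668,287),(568,297)],False,.003)
# squeegee foot end pixels
foot=np.array([(78,256),(186,233),(189,249),(81,274)])/2.9+[130-.3,110-.3]
P=cast(c,foot,.024);print("foot",P[:,:2].round(3).tolist(),P.mean(0).round(4))
# bystanders
for n,p,z in[("fl0",(107,97),.02),("fl1",(626,97),.02),("beaker",(256,382),.03),("dish",(483,386),.02),("pink",(105,385),.03),("purple",(660,420),.0),("handle top",(114,238),.124)]:
    print(n,cast(c,np.array(p)/2.9+[129.7,109.7],z)[0].round(3))
# foot check with dark mask + blue
hsv=cv2.cvtColor(im,cv2.COLOR_BGR2HSV)
m=((hsv[...,0]>100)&(hsv[...,0]<130)&(hsv[...,1]>120))|(g<45)
m[:175]=0;m[215:]=0;m[:,:148]=0;m[:,205:]=0
for a,ce,b in blobs(m,50):
    r=rect(b);print(r,cast(c,cv2.boxPoints(r),.024)[:,:2].round(3).tolist())
# side view handle
im=cv2.imread("pics/a_side.png");cs=calibration("side");hsv=cv2.cvtColor(im,cv2.COLOR_BGR2HSV)
m=(hsv[...,0]>100)&(hsv[...,0]<130)&(hsv[...,1]>120);m[:225]=0;m[285:]=0;m[:,:220]=0;m[:,255:]=0
ys,xs=np.nonzero(m);top=(xs[ys<ys.min()+4].mean(),ys.min()+1.5);print("side px",xs.min(),xs.max(),ys.min(),ys.max(),top,cast(cs,top,.124))
E
```

```text
ctr [0.5823 0.0203] yaw -9.23 scale 0.998
[[0.63, 0.068], [0.618, -0.042], [0.53, -0.026], [0.55, 0.083]]
ctr [ 0.5092 -0.2829] yaw 4.98 scale 0.998
[[0.546, -0.223], [0.556, -0.335], [0.472, -0.343], [0.463, -0.231]]
foot [[0.51, 0.327], [0.536, 0.204], [0.517, 0.2], [0.49, 0.323]] [0.5134 0.2634 0.024 ]
fl0 [0.697 0.298 0.02 ]
fl1 [ 0.691 -0.304  0.02 ]
beaker [0.367 0.123 0.03 ]
dish [ 0.36  -0.131  0.02 ]
pink [0.365 0.291 0.03 ]
purple [ 0.32  -0.332  0.   ]
handle top [0.517 0.265 0.124]
((174.98077392578125, 194.40382385253906), (13.335897445678711, 38.63488006591797), 78.69007110595703) [[0.532, 0.333], [0.556, 0.208], [0.512, 0.199], [0.488, 0.324]]
side px 230 251 225 274 (np.float64(249.5), np.float64(226.5)) [[0.49041222 0.22072592 0.124     ]]
```

```bash
cat >> h.py <<'E'
def plan(*wps,cmd=None,dmax=.055,tmax=.16):
    """print rows from commanded (or measured) pose through waypoints (x,y,z,yaw[,dmax])"""
    if cmd is None:
        s=ctrl.read_state();cmd=(*s["eef_pos"],s["eef_rot"][2])
    p=np.array(cmd[:3],float);a=np.radians(cmd[3]);rows=[]
    for w in wps:
        t=np.array(w[:3],float);b=np.radians(w[3]);dm=w[4] if len(w)>4 else dmax
        da=(b-a+np.pi)%(2*np.pi)-np.pi
        n=max(1,int(np.ceil(max(np.linalg.norm(t-p)/dm,abs(da)/tmax)-1e-6)))
        for i in range(n,0,-1):
            d=(t-p)/i;r=(b-a+np.pi)%(2*np.pi)-np.pi
            ex=np.array([np.cos(a),np.sin(a),0]);ey=np.array([np.sin(a),-np.cos(a),0])
            tr=np.round([d@ex,d@ey,-d[2]],4);tu=round(-r/i,4)
            rows.append((tr.tolist(),tu));p=p+ex*tr[0]+ey*tr[1]-np.array([0,0,1])*tr[2];a-=tu
    for i,r in enumerate(rows):
        if i%5==0:print("--")
        print(*r)
    print("end",p.round(4),np.degrees(a).round(2))
E
python3 - <<'E'
from h import *
plan((.50,.255,.24,101.9,.06))
E
```

```text
--
[0.0374, -0.0423, -0.0006] -0.0884
[0.041, -0.0389, -0.0006] -0.0884
[0.0443, -0.0351, -0.0006] -0.0884
[0.0472, -0.0311, -0.0006] -0.0884
[0.0498, -0.0268, -0.0006] -0.0884
--
[0.0519, -0.0223, -0.0006] -0.0884
[0.0537, -0.0176, -0.0006] -0.0884
[0.055, -0.0128, -0.0006] -0.0884
[0.056, -0.0079, -0.0006] -0.0884
[0.0564, -0.0029, -0.0006] -0.0883
--
[0.0565, 0.0021, -0.0007] -0.0884
[0.056, 0.0071, -0.0006] -0.0883
[0.0552, 0.012, -0.0007] -0.0884
[0.054, 0.0168, -0.0006] -0.0883
[0.0522, 0.0215, -0.0007] -0.0884
end [0.5   0.255 0.24 ] 101.9
```

>>> jog_arm([
  {"travel": [0.037, -0.042, -0.001], "turn": -0.088, "hand": 0},
  {"travel": [0.041, -0.039, -0.001], "turn": -0.088, "hand": 0},
  {"travel": [0.044, -0.035, -0.001], "turn": -0.088, "hand": 0},
  {"travel": [0.047, -0.031, -0.001], "turn": -0.088, "hand": 0},
  {"travel": [0.05, -0.027, -0.001], "turn": -0.088, "hand": 0},
])

```text
clock: 0.78
eef_pos: [0.3488, -0.2886, 0.2362]
eef_rot: [180.0, -0.0, 51.3]
contact_force: [0.8, 0.1, 0.4]
finger_gap: 0.0854
```

>>> jog_arm([
  {"travel": [0.052, -0.022, -0.001], "turn": -0.088, "hand": 0},
  {"travel": [0.054, -0.018, -0.001], "turn": -0.088, "hand": 0},
  {"travel": [0.055, -0.013, 0], "turn": -0.088, "hand": 0},
  {"travel": [0.056, -0.008, 0], "turn": -0.088, "hand": 0},
  {"travel": [0.056, -0.003, 0], "turn": -0.088, "hand": 0},
])

```text
clock: 1.4
eef_pos: [0.4248, -0.0163, 0.2384]
eef_rot: [180.0, -0.0, 76.5]
contact_force: [1.1, -0.3, -0.1]
finger_gap: 0.0853
```

>>> jog_arm([
  {"travel": [0.056, 0.002, -0.001], "turn": -0.088, "hand": 0},
  {"travel": [0.056, 0.007, -0.001], "turn": -0.088, "hand": 0},
  {"travel": [0.055, 0.012, -0.001], "turn": -0.088, "hand": 0},
  {"travel": [0.054, 0.017, 0], "turn": -0.088, "hand": 0},
  {"travel": [0.052, 0.022, 0], "turn": -0.09, "hand": 0},
])

```text
clock: 2.02
eef_pos: [0.5021, 0.2548, 0.2412]
eef_rot: [-180.0, 0.0, 101.9]
contact_force: [0.8, -0.2, 0.2]
finger_gap: 0.0855
```

```bash
python3 - <<'E'
from h import *
s=ctrl.read_state();print(s["clock"],s["eef_pos"],s["eef_rot"],s["joint_velocities"].round(1))
c=calibration("wrist");im=get_image("wrist");cv2.imwrite("pics/w1.png",im)
print(c["xyz"],c["orientation"])
print(proj(c,[[.515,.264,.124],[.515,.264,0]]))
E
```

```text
2.025 [0.50209888 0.25477529 0.24117447] [-1.79999759e+02  8.95209664e-03  1.01878718e+02] [ 35.6  27.1 -35.2  -0.1   7.7  -5.5]
[0.48809739 0.32452787 0.38282176] [1.63517201e+02 5.74041264e-02 1.19027448e+01]
[[270.64168845 182.83756519]
 [265.86539628 159.49315514]]
```

View pics/w1.png

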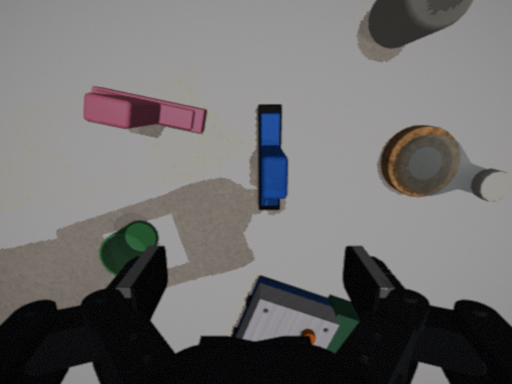

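The squeegee is at (270,157), and its foot runs (258..282, 105..209), vertical in the image, so the yaw matches. The arm was still moving for this picture, so I'll remeasure with it settled.

```bash
python3 - <<'E'
from h import *
get_image("wrist")
s=ctrl.read_state();print(s["clock"],s["eef_pos"],s["eef_rot"][2],s["joint_velocities"].round(1))
c=calibration("wrist");im=get_image("wrist");cv2.imwrite("pics/w2.png",im)
hsv=cv2.cvtColor(im,cv2.COLOR_BGR2HSV);H,S,V=cv2.split(hsv)
roi=np.zeros(H.shape,bool);roi[80:225,235:310]=1
blue=(H>100)&(H<130)&(S>120)&roi
dark=((V<55)|blue)&roi
for n,m in(("foot",dark),("blue",blue),):
    b=max(blobs(m),key=lambda t:t[0]);print(n,b[0],rect(b[2]))
b=max(blobs(dark),key=lambda t:t[0])[2]
for y in range(100,216,6):
    f=np.nonzero(b[y])[0];g=np.nonzero(blue[y])[0]
    print(y,(f.min(),f.max()) if len(f) else 0,(g.min(),g.max()) if len(g) else 0,V[y,265],V[y,275],V[y,284])
E
```

```text
2.125 [0.5030947  0.25749448 0.24102985] 101.99953780892876 [-3.2 -2.3  4.1 -1.9  1.1  0.4]
foot 2541 ((270.5, 159.5), (103.0, 27.0), 90.0)
blue 2208 ((271.0, 162.0), (94.0, 26.0), 90.0)
100 0 0 154 154 156
106 0 0 120 117 155
112 (np.int64(257), np.int64(279)) 0 21 19 154
118 (np.int64(257), np.int64(278)) (np.int64(258), np.int64(278)) 151 151 156
124 (np.int64(257), np.int64(278)) (np.int64(258), np.int64(278)) 151 152 155
130 (np.int64(257), np.int64(278)) (np.int64(258), np.int64(278)) 152 152 155
136 (np.int64(257), np.int64(278)) (np.int64(258), np.int64(278)) 150 151 155
142 (np.int64(257), np.int64(278)) (np.int64(258), np.int64(278)) 139 145 154
148 (np.int64(257), np.int64(278)) (np.int64(258), np.int64(277)) 76 71 154
154 (np.int64(257), np.int64(279)) (np.int64(258), np.int64(279)) 57 55 157
160 (np.int64(257), np.int64(283)) (np.int64(258), np.int64(283)) 103 101 96
166 (np.int64(257), np.int64(284)) (np.int64(258), np.int64(284)) 139 137 111
172 (np.int64(257), np.int64(284)) (np.int64(258), np.int64(284)) 136 139 111
178 (np.int64(257), np.int64(284)) (np.int64(258), np.int64(284)) 137 137 108
184 (np.int64(257), np.int64(284)) (np.int64(259), np.int64(284)) 135 135 109
190 (np.int64(257), np.int64(284)) (np.int64(259), np.int64(284)) 137 134 115
196 (np.int64(257), np.int64(284)) (np.int64(258), np.int64(284)) 145 141 110
202 (np.int64(257), np.int64(277)) (np.int64(258), np.int64(277)) 117 95 128
208 (np.int64(257), np.int64(277)) (np.int64(259), np.int64(276)) 42 35 126
214 0 0 157 142 155
```

```bash
python3 - <<'E'
from h import *
c=calibration("wrist");print(ctrl.read_state()["eef_pos"])
print(cast(c,[271,180.3],.124)[0], cast(c,[267.8,160],.024)[0], cast(c,[[267.8,109],[267.8,212]],.024))
plan((.512,.264,.19,101.9),(.512,.264,.078,101.9,.04),cmd=(.5026,.2572,.241,102))
E
```

```text
[0.50207695 0.25500477 0.24071363]
[0.51468268 0.26670855 0.124     ] [0.51558816 0.26802979 0.024     ] [[0.50266621 0.32582672 0.024     ]
 [0.53012923 0.20299085 0.024     ]]
--
[0.0047, 0.0106, 0.051] 0.0017
[-0.0, 0.0, 0.0373] 0.0
[-0.0, 0.0, 0.0374] 0.0
[-0.0, 0.0, 0.0373] 0.0
end [0.512 0.264 0.078] 101.9
```

>>> jog_arm([
  {"travel": [0.008, 0.015, 0.03], "turn": 0, "hand": 0},
  {"travel": [0, 0, 0.045], "turn": -0.005, "hand": 0},
  {"travel": [0, 0, 0.045], "turn": -0.005, "hand": 0},
  {"travel": [0, 0, 0.043], "turn": 0, "hand": 0},
  {"travel": [0, 0, 0], "turn": 0, "hand": 1},
], force=60)

```text
clock: 2.8
eef_pos: [0.5124, 0.2614, 0.0756]
eef_rot: [-179.6, 0.1, 102.2]
contact_force: [-0.7, 0.7, -0.0]
finger_gap: 0.0697
```

>>> jog_arm([
  {"travel": [0, 0, 0], "turn": 0, "hand": 1},
  {"travel": [0, 0, 0], "turn": 0, "hand": 1},
  {"travel": [0, 0, 0], "turn": 0, "hand": 1},
  {"travel": [0, 0, 0], "turn": 0, "hand": 1},
])

```text
clock: 3.3
eef_pos: [0.5166, 0.2643, 0.0803]
eef_rot: [179.8, -0.0, 102.3]
contact_force: [0.6, -0.9, 8.3]
finger_gap: 0.0231
```

```bash
python3 - <<'E'
from h import *
plan((.515,.264,.13,102.3,.03),(.498,.034,.21,80.8,.05),(.498,.034,.145,80.8,.04),cmd=(.5155,.2647,.0785,102.3))
E
```

```text
--
[-0.0003, -0.0003, -0.0258] -0.0
[-0.0003, -0.0003, -0.0257] -0.0
[-0.0442, -0.0131, -0.016] 0.075
[-0.0451, -0.0098, -0.016] 0.0751
[-0.0457, -0.0064, -0.016] 0.075
--
[-0.046, -0.0029, -0.016] 0.0751
[-0.0461, 0.0005, -0.016] 0.075
[-0.0, 0.0, 0.0325] 0.0
[-0.0, 0.0, 0.0325] 0.0
end [0.498 0.034 0.145] 80.8
```

>>> jog_arm([
  {"travel": [0, 0, -0.026], "turn": 0, "hand": 1},
  {"travel": [0, 0, -0.026], "turn": 0, "hand": 1},
  {"travel": [-0.044, -0.013, -0.016], "turn": 0.075, "hand": 1},
  {"travel": [-0.045, -0.01, -0.016], "turn": 0.075, "hand": 1},
  {"travel": [-0.046, -0.006, -0.016], "turn": 0.075, "hand": 1},
])

```text
clock: 3.92
eef_pos: [0.5044, 0.1245, 0.1792]
eef_rot: [180.0, 0.0, 89.3]
contact_force: [1.2, -0.7, -2.6]
finger_gap: 0.0232
```

>>> jog_arm([
  {"travel": [-0.046, -0.003, -0.016], "turn": 0.075, "hand": 1},
  {"travel": [-0.046, 0.001, -0.016], "turn": 0.075, "hand": 1},
  {"travel": [0, 0, 0], "turn": 0, "hand": 1},
  {"travel": [0, 0, 0], "turn": 0, "hand": 1},
])

```text
clock: 4.42
eef_pos: [0.4983, 0.0339, 0.2105]
eef_rot: [180.0, -0.0, 80.8]
contact_force: [0.1, 0.1, -3.4]
finger_gap: 0.0233
```

```bash
python3 - <<'E'
from h import *
s=ctrl.read_state();print(s["clock"],s["eef_pos"],s["eef_rot"],s["finger_gap"],s["contact_force"])
c=calibration("wrist")
im=get_image("wrist");im2=get_image("side")
cv2.imwrite("pics/v3.png",np.hstack([cv2.resize(im,(400,300)),cv2.resize(im2[110:300,150:400],(400,300))]))
E
```

```text
4.425 [0.49829447 0.03389347 0.21050984] [ 1.79988306e+02 -2.29743398e-02  8.07535883e+01] 0.02332740663643738 [ 0.08970833  0.12727    -3.40007816]
```

View pics/v3.png

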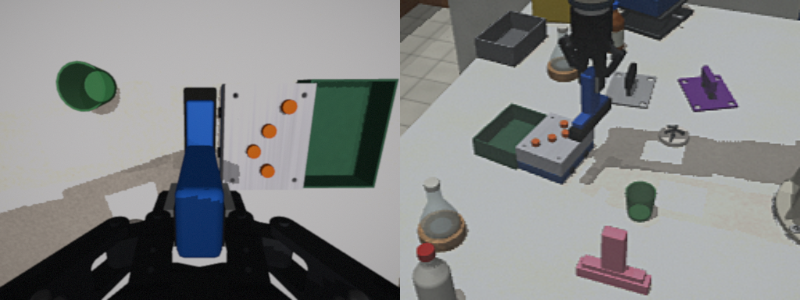

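The squeegee is held upright, its plate parallel to the block's near edge, with the 4 caps ahead of it. I'll refine the station pose from the thread dots seen here at about (236,95), (304,95), (232,184) and (292,183) in the panel, scale 1.28.

```bash
python3 - <<'E'
from h import *
c=calibration("wrist");im=get_image("wrist")
g=cv2.cvtColor(im,cv2.COLOR_BGR2GRAY).astype(float)
pts=[]
for a,b in[(236,95),(304,95),(292,183),(232,184)]:
    x,y=int(a*1.28),int(b*1.28);w=g[y-7:y+8,x-7:x+8];k=np.clip(np.median(w)-20-w,0,None)
    bl=max(blobs(k>0,3),key=lambda t:k[t[2]>0].sum());k=k*bl[2]
    yy,xx=np.mgrid[y-7:y+8,x-7:x+8];pts.append([(k*xx).sum()/k.sum(),(k*yy).sum()/k.sum()]);print(pts[-1],bl[0])
P=cast(c,pts,.06)[:,:2];M=np.array([(-1,1),(1,1),(1,-1),(-1,-1)])*[.042,.056];ce=P.mean(0)
print(P.round(4).tolist())
A=(P-ce)@[1,1j];B=M@[1,1j];k=(A*B.conj()).sum()/(abs(B)**2).sum()
print(ce.round(4),np.degrees(np.angle(k)),abs(k))
for z in(.145,):
  yaw=np.angle(k);ax=np.array([np.cos(yaw),np.sin(yaw)])
  st=ce+ax*-.086;en=ce+ax*.062
  print(st,en)
  plan((*st,.145,90+np.degrees(yaw),.035),(*en,.145,90+np.degrees(yaw),.016),(*en,.21,90+np.degrees(yaw),.04),cmd=(.4983,.0339,.2105,80.8))
E
```

```text
[np.float64(301.60064759848893), np.float64(122.53669724770643)] 57
[np.float64(389.73722387075503), np.float64(122.28915265413782)] 57
[np.float64(376.81813275769025), np.float64(230.78953049109552)] 39
[np.float64(290.03085714285714), np.float64(239.06857142857143)] 29
[[0.5518, 0.0841], [0.6344, 0.071], [0.6174, -0.0389], [0.5258, -0.0339]]
[0.5823 0.0206] -8.971032727910414 1.037366947602553
[0.49739801 0.03398498] [0.64358757 0.01090659]
--
[-0.0, -0.0005, 0.0328] -0.002
[-0.0001, -0.0004, 0.0327] -0.002
[0.0, 0.0148, -0.0] 0.0
[0.0, 0.0148, -0.0] 0.0
[0.0, 0.0148, -0.0] 0.0
--
[0.0, 0.0148, -0.0] 0.0
[0.0, 0.0148, -0.0] 0.0
[0.0, 0.0148, -0.0] 0.0
[0.0, 0.0148, -0.0] 0.0
[0.0, 0.0148, -0.0] 0.0
--
[0.0, 0.0148, -0.0] 0.0
[0.0, 0.0148, -0.0] 0.0
[0.0, -0.0, -0.0325] 0.0
[0.0, -0.0, -0.0325] 0.0
end [0.6436 0.0109 0.21  ] 81.03
```

>>> jog_arm([
  {"travel": [0, 0, 0.033], "turn": -0.002, "hand": 1},
  {"travel": [0, 0, 0.033], "turn": -0.002, "hand": 1},
  {"travel": [0, 0.01, 0], "turn": 0, "hand": 1},
  {"travel": [0, 0.01, 0], "turn": 0, "hand": 1},
  {"travel": [0, 0.012, 0], "turn": 0, "hand": 1},
])

```text
clock: 5.2
eef_pos: [0.5321, 0.029, 0.1457]
eef_rot: [179.9, -0.0, 81.0]
contact_force: [0.1, -0.6, -2.1]
finger_gap: 0.0234
```

>>> jog_arm([
  {"travel": [0, 0.013, 0.001], "turn": 0, "hand": 1},
  {"travel": [0, 0.015, 0.001], "turn": 0, "hand": 1},
  {"travel": [0, 0.015, 0], "turn": 0, "hand": 1},
  {"travel": [0, 0.015, 0], "turn": 0, "hand": 1},
  {"travel": [0, 0.015, 0], "turn": 0, "hand": 1},
])

```text
clock: 5.82
eef_pos: [0.6032, 0.0172, 0.1422]
eef_rot: [-180.0, 0.0, 81.0]
contact_force: [-1.0, -0.0, -2.1]
finger_gap: 0.0233
```

>>> jog_arm([
  {"travel": [0, 0.015, 0], "turn": 0, "hand": 1},
  {"travel": [0, 0.015, 0], "turn": 0, "hand": 1},
  {"travel": [0, 0.013, 0], "turn": 0, "hand": 1},
  {"travel": [0, 0, 0], "turn": 0, "hand": 1},
  {"travel": [0, 0, 0], "turn": 0, "hand": 1},
])

```text
clock: 6.45
eef_pos: [0.6442, 0.0107, 0.1421]
eef_rot: [-179.9, 0.0, 81.0]
contact_force: [-0.8, 1.1, -2.7]
finger_gap: 0.0232
```

```bash
python3 - <<'E'
from h import *
s=ctrl.read_state();print(s["clock"],s["eef_pos"],s["eef_rot"],s["finger_gap"],s["contact_force"])
im2=get_image("side")
cv2.imwrite("pics/v4.png",cv2.resize(im2[130:290,160:370],None,fx=3,fy=3))
plan((.6436,.0109,.22,81,.04),(.515,.266,.19,102.3,.05),(.515,.266,.095,102.3,.035))
E
```

```text
6.45 [0.6441576  0.01072325 0.14205644] [-1.79949782e+02  6.30431916e-03  8.10065839e+01] 0.023193485564536497 [-0.7630668   1.12090156 -2.6912301 ]
--
[0.0, -0.0002, -0.0389] 0.0
[0.0001, -0.0003, -0.039] 0.0001
[0.0386, -0.0278, 0.005] -0.062
[0.0403, -0.0254, 0.005] -0.062
[0.0418, -0.0228, 0.005] -0.0619
--
[0.0431, -0.0202, 0.005] -0.062
[0.0443, -0.0175, 0.005] -0.0619
[0.0453, -0.0147, 0.005] -0.062
[-0.0, -0.0, 0.0317] 0.0
[-0.0, -0.0, 0.0317] 0.0
--
[-0.0, -0.0, 0.0316] 0.0
end [0.515 0.266 0.095] 102.3
```

View pics/v4.png

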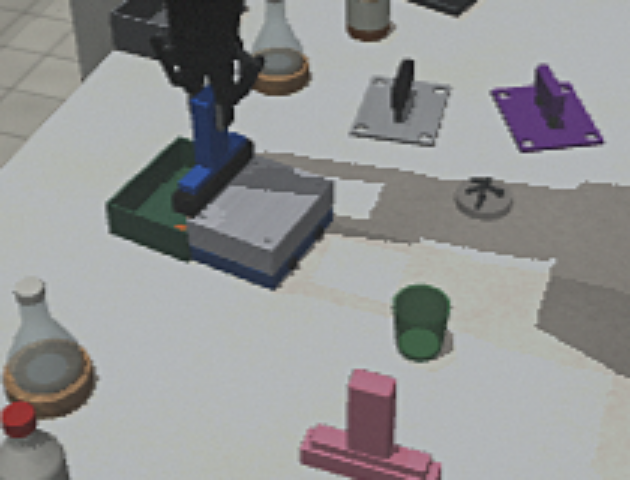

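The block looks empty and one cap shows in the tray at (180,228), with the squeegee hiding the rest. I'll lift and check the tray.

>>> jog_arm([
  {"travel": [0, 0, -0.04], "turn": 0, "hand": 1},
  {"travel": [0, 0, -0.04], "turn": 0, "hand": 1},
  {"travel": [0.039, -0.028, 0.005], "turn": -0.062, "hand": 1},
  {"travel": [0.04, -0.025, 0.005], "turn": -0.062, "hand": 1},
  {"travel": [0.042, -0.023, 0.005], "turn": -0.062, "hand": 1},
])

```text
clock: 7.12
eef_pos: [0.5792, 0.1395, 0.2074]
eef_rot: [180.0, -0.0, 91.8]
contact_force: [-0.7, 0.3, -2.3]
finger_gap: 0.0237
```

>>> jog_arm([
  {"travel": [0.043, -0.02, 0.005], "turn": -0.062, "hand": 1},
  {"travel": [0.044, -0.018, 0.005], "turn": -0.062, "hand": 1},
  {"travel": [0.045, -0.015, 0.005], "turn": -0.062, "hand": 1},
  {"travel": [0, 0, 0.03], "turn": 0, "hand": 1},
])

```text
clock: 7.62
eef_pos: [0.515, 0.2686, 0.1638]
eef_rot: [179.8, -0.1, 102.6]
contact_force: [0.6, -0.7, -2.7]
finger_gap: 0.023
```

```bash
python3 - <<'E'
from h import *
im=get_image("top");c=calibration("top");cv2.imwrite("pics/top2.png",im)
H,S,V=cv2.split(cv2.cvtColor(im,cv2.COLOR_BGR2HSV));m=(H<20)&(S>140)&(V>70);m[:105]=0;m[205:]=0;m[:,:215]=0;m[:,295:]=0
ce=np.array([.5835,.0215]);y=np.radians(-9)
for a,p,b in blobs(m,3):
    w=cast(c,p,.014)[0,:2]-ce;print(a,p.round(1),"station",(w@[np.cos(y),np.sin(y)]).round(3),(w@[-np.sin(y),np.cos(y)]).round(3))
s=ctrl.read_state();print(s["clock"],s["eef_pos"],s["eef_rot"],s["contact_force"])
E
```

```text
25 [240.6 149. ] station 0.087 0.042
23 [249.  150.2] station 0.087 0.013
25 [257.  151.6] station 0.086 -0.014
26 [264.5 152.8] station 0.086 -0.04
7.675 [0.51284741 0.26602618 0.15889814] [-1.79827900e+02  3.62266600e-02  1.02493752e+02] [-2.25091776 -1.43464148 -6.78266762]
```

All four caps are inside the tray. Now I'll set the squeegee down.

>>> jog_arm([
  {"travel": [0, 0, 0.035], "turn": 0, "hand": 1},
  {"travel": [0, 0, 0.03], "turn": 0, "hand": 1},
  {"travel": [0, 0, 0.01], "turn": 0, "hand": 1},
  {"travel": [0, 0, 0], "turn": 0, "hand": 1},
  {"travel": [0, 0, 0], "turn": 0, "hand": 1},
])

```text
clock: 8.3
eef_pos: [0.5164, 0.2656, 0.0886]
eef_rot: [179.9, -0.0, 102.3]
contact_force: [-0.8, 0.5, -1.9]
finger_gap: 0.0232
```

>>> jog_arm([
  {"travel": [0, 0, 0.003], "turn": 0, "hand": 1},
  {"travel": [0, 0, 0.002], "turn": 0, "hand": 1},
  {"travel": [0, 0, 0], "turn": 0, "hand": 1},
])

```text
clock: 8.68
eef_pos: [0.5155, 0.2652, 0.0823]
eef_rot: [-180.0, 0.0, 102.3]
contact_force: [0.3, -0.5, -1.9]
finger_gap: 0.0235
```

>>> jog_arm([
  {"travel": [0, 0, 0.002], "turn": 0, "hand": 1},
  {"travel": [0, 0, 0], "turn": 0, "hand": 1},
  {"travel": [0, 0, 0], "turn": 0, "hand": 1},
])

```text
clock: 9.05
eef_pos: [0.5157, 0.2654, 0.0804]
eef_rot: [180.0, -0.0, 102.3]
contact_force: [-0.4, 0.9, -0.8]
finger_gap: 0.0236
```

>>> jog_arm([
  {"travel": [0, 0, 0.001], "turn": 0, "hand": 1},
  {"travel": [0, 0, 0.0005], "turn": 0, "hand": 1},
  {"travel": [0, 0, 0], "turn": 0, "hand": 1},
  {"travel": [0, 0, 0], "turn": 0, "hand": 1},
])

```text
clock: 9.55
eef_pos: [0.5159, 0.2656, 0.0803]
eef_rot: [179.9, -0.0, 102.3]
contact_force: [-3.6, -0.1, 15.0]
finger_gap: 0.0231
```

Contact with the bench is clear, so I'll ease off and release.

>>> jog_arm([
  {"travel": [0, 0, -0.0005], "turn": 0, "hand": 0.6},
  {"travel": [0, 0, 0], "turn": 0, "hand": 0.4},
  {"travel": [0, 0, 0], "turn": 0, "hand": 0.2},
  {"travel": [0, 0, 0], "turn": 0, "hand": 0},
  {"travel": [0, 0, 0], "turn": 0, "hand": 0},
])

```text
clock: 10.18
eef_pos: [0.5155, 0.2653, 0.0792]
eef_rot: [-180.0, 0.0, 102.3]
contact_force: [-0.2, -0.4, 0.1]
finger_gap: 0.0855
```

>>> jog_arm([
  {"travel": [0, 0, -0.03], "turn": 0, "hand": 0},
  {"travel": [0, 0, -0.05], "turn": 0, "hand": 0},
  {"travel": [0, 0, -0.05], "turn": 0, "hand": 0},
  {"travel": [0, 0, -0.03], "turn": 0, "hand": 0},
  {"travel": [0, 0, 0], "turn": 0, "hand": 0},
])

```text
clock: 10.8
eef_pos: [0.5169, 0.2659, 0.242]
eef_rot: [179.7, -0.1, 102.3]
contact_force: [0.7, -0.2, -1.4]
finger_gap: 0.0851
```

```bash
python3 - <<'E'
from h import *
s=ctrl.read_state();print(s["clock"],s["eef_pos"],s["eef_rot"])
im=get_image("wrist");cv2.imwrite("pics/w5.png",cv2.resize(im,(400,300)))
plan((.475,-.283,.24,95,.058))
E
```

```text
10.8 [0.5168768  0.26594616 0.2419659 ] [ 1.79725474e+02 -7.18896913e-02  1.02320530e+02]
--
[-0.0527, -0.0157, -0.0] 0.0128
[-0.0529, -0.015, -0.0] 0.0128
[-0.0531, -0.0144, -0.0] 0.0128
[-0.0533, -0.0137, -0.0] 0.0128
[-0.0534, -0.013, -0.0] 0.0128
--
[-0.0536, -0.0123, -0.0] 0.0128
[-0.0538, -0.0116, -0.0] 0.0127
[-0.0539, -0.0109, -0.0] 0.0128
[-0.054, -0.0102, -0.0] 0.0127
[-0.0542, -0.0095, -0.0] 0.0128
end [ 0.475 -0.283  0.24 ] 95.0
```

View pics/w5.png

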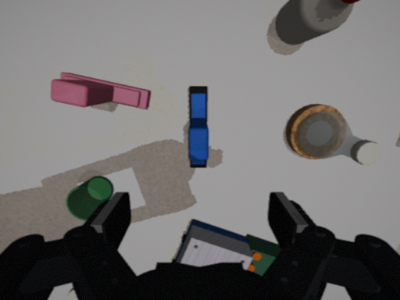

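The squeegee stands alone at (198,130), released. Next I'll head to the cover, measuring the bare block from the halfway point.

>>> jog_arm([
  {"travel": [-0.053, -0.012, 0], "turn": 0.013, "hand": 0},
  {"travel": [-0.053, -0.011, 0], "turn": 0.013, "hand": 0},
  {"travel": [-0.053, -0.01, 0], "turn": 0.013, "hand": 0},
  {"travel": [-0.053, -0.009, 0], "turn": 0.013, "hand": 0},
  {"travel": [-0.053, -0.008, 0], "turn": 0.013, "hand": 0},
])

```text
clock: 11.48
eef_pos: [0.5151, -0.0061, 0.2376]
eef_rot: [-179.9, -0.0, 98.6]
contact_force: [1.2, -0.4, 0.2]
finger_gap: 0.0853
```

>>> jog_arm([
  {"travel": [0, 0, 0], "turn": 0, "hand": 0},
  {"travel": [0, 0, 0], "turn": 0, "hand": 0},
  {"travel": [0, 0, 0], "turn": 0, "hand": 0},
])

```text
clock: 11.85
eef_pos: [0.516, -0.0034, 0.2387]
eef_rot: [-179.9, -0.0, 98.7]
contact_force: [-0.9, 0.5, 0.8]
finger_gap: 0.0855
```

```bash
cat >> h.py <<'E'
def refine(g,c,guess,z,dark=True,w=9,thr=20):
    """centroid of the dark/bright spot near each projected guess point -> world points"""
    out=[]
    for u,v in proj(c,np.c_[guess,np.full(len(guess),z)]):
        x,y=int(round(u)),int(round(v));W=g[y-w:y+w+1,x-w:x+w+1].astype(float)
        k=(np.median(W)-thr-W) if dark else (W-np.median(W)-thr)
        k=np.clip(k,0,None);b=max(blobs(k>0,3),key=lambda t:(k*t[2]).sum());k=k*b[2]
        yy,xx=np.mgrid[y-w:y+w+1,x-w:x+w+1];out.append([(k*xx).sum()/k.sum(),(k*yy).sum()/k.sum()])
        print("px",np.round(out[-1],1),"guess",round(u),round(v),"area",b[0])
    return cast(c,out,z)[:,:2]
M4=np.array([(-1,-1),(1,-1),(1,1),(-1,1)])*[.042,.056]
def corners(ctr,yaw):
    a=np.radians(yaw);return np.array(ctr)+M4@np.array([[np.cos(a),np.sin(a)],[-np.sin(a),np.cos(a)]])
def fit4(P):
    ce=P.mean(0);B=M4@[1,1j];k=(((P-ce)@[1,1j])*B.conj()).sum()/(abs(B)**2).sum();yaw=np.degrees(np.angle(k))
    print("fit",ce.round(4),yaw.round(2),abs(k).round(4),"resid mm",(1e3*(P-corners(ce,yaw))).round(1).tolist());return ce,yaw
E
python3 - <<'E'
from h import *
s=ctrl.read_state();print(s["clock"],s["eef_pos"],s["eef_rot"],s["joint_velocities"].round(1))
c=calibration("wrist");im=get_image("wrist");cv2.imwrite("pics/w6.png",im)
fit4(refine(cv2.cvtColor(im,cv2.COLOR_BGR2GRAY),c,corners((.5835,.0215),-9),.06))
plan((.507,-.283,.24,95,.058))
E
```

```text
11.85 [ 0.51600893 -0.00344798  0.23865191] [-1.79943761e+02 -2.41540175e-02  9.86680886e+01] [ 0.3 -0.3 -0.3 -0.1  0.  -0.1]
px [267.7 197.2] guess 267 198 area 23
px [337.4 218.4] guess 336 219 area 32
px [377.6 122.9] guess 377 123 area 45
px [302.2  97.3] guess 301 98 area 50
fit [0.5844 0.0222] -8.87 0.9966 resid mm [[0.0, 0.2], [0.0, 0.3], [-0.2, -0.2], [0.1, -0.2]]
--
[-0.055, -0.0102, -0.0002] 0.0129
[-0.0551, -0.0095, -0.0002] 0.0129
[-0.0553, -0.0088, -0.0003] 0.0129
[-0.0554, -0.0082, -0.0002] 0.0128
[-0.0554, -0.0074, -0.0003] 0.0129
end [ 0.507 -0.283  0.24 ] 95.0
```

>>> jog_arm([
  {"travel": [-0.055, -0.01, 0], "turn": 0.013, "hand": 0},
  {"travel": [-0.055, -0.01, 0], "turn": 0.013, "hand": 0},
  {"travel": [-0.055, -0.009, 0], "turn": 0.013, "hand": 0},
  {"travel": [-0.055, -0.008, 0], "turn": 0.013, "hand": 0},
  {"travel": [-0.055, -0.007, 0], "turn": 0.013, "hand": 0},
])

```text
clock: 12.52
eef_pos: [0.507, -0.2836, 0.2392]
eef_rot: [180.0, -0.0, 94.9]
contact_force: [1.3, 0.5, -0.3]
finger_gap: 0.0853
```

>>> jog_arm([
  {"travel": [0, 0, 0], "turn": 0, "hand": 0},
  {"travel": [0, 0, 0], "turn": 0, "hand": 0},
  {"travel": [0, 0, 0], "turn": 0, "hand": 0},
])

```text
clock: 12.9
eef_pos: [0.5069, -0.2813, 0.2392]
eef_rot: [-180.0, -0.0, 95.0]
contact_force: [-0.3, -0.3, -0.2]
finger_gap: 0.0853
```

```bash
python3 - <<'E'
from h import *
s=ctrl.read_state();print(s["clock"],s["eef_pos"],s["eef_rot"],s["joint_velocities"].round(1))
c=calibration("wrist");im=get_image("wrist");cv2.imwrite("pics/w7.png",im)
ce,yaw=fit4(refine(cv2.cvtColor(im,cv2.COLOR_BGR2GRAY),c,corners((.51,-.283),5),.0025,dark=False,w=10,thr=15))
plan((*ce,.17,90+yaw),(*ce,.03,90+yaw,.045))
cv2.imwrite("pics/w7c.png",cv2.resize(im[60:260,150:410],None,fx=2.5,fy=2.5))
E
```

```text
12.9 [ 0.50690782 -0.28129281  0.23918248] [-1.79988885e+02 -2.73937597e-02  9.49782521e+01] [ 0.1 -0.2 -0.1 -0.1 -0.1 -0.2]
px [226.3 207.8] guess 225 208 area 80
px [291.5 206.8] guess 288 208 area 40
px [291.  121.5] guess 291 122 area 74
px [223.2 122.4] guess 223 122 area 89
fit [ 0.5115 -0.2825] 6.16 0.9993 resid mm [[-1.4, 0.6], [1.7, 0.6], [-0.4, -0.9], [0.1, -0.2]]
--
[-0.0007, 0.0022, 0.0346] -0.0103
[-0.0008, 0.0022, 0.0347] -0.0102
[-0.0, 0.0, 0.035] -0.0
[-0.0, 0.0, 0.035] -0.0
[-0.0, 0.0, 0.035] -0.0
--
[-0.0, 0.0, 0.035] -0.0
end [ 0.5114 -0.2825  0.03  ] 96.15
```

View pics/w7c.png

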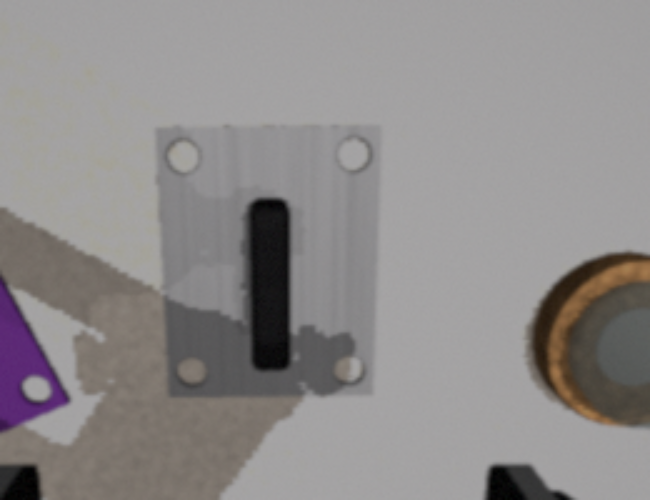

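```bash
python3 - <<'E'
from h import *
c=calibration("wrist")
P=cast(c,[(226.8,208.4),(289.6,207.6),(291.2,121.6),(223.2,122.4)],.0025)[:,:2]
ce,yaw=fit4(P)
bar=cast(c,[(150+269/2.5,60+200/2.5),(150+271/2.5,60+368/2.5)],.06)[:,:2];d=bar[0]-bar[1];print(bar.mean(0),np.linalg.norm(d),np.degrees(np.arctan2(-d[0],d[1])))
plan((*ce,.17,90+yaw),(*ce,.026,90+yaw,.05))
E
```

```text
fit [ 0.5112 -0.2832] 5.79 0.9989 resid mm [[0.0, 0.1], [0.0, 0.1], [-0.1, -0.2], [0.1, 0.0]]
[ 0.51087479 -0.28087936] 0.07533020378199198 5.846491925204186
--
[-0.0011, 0.0021, 0.0346] -0.007
[-0.0011, 0.002, 0.0347] -0.0071
[0.0, 0.0, 0.048] 0.0
[0.0, 0.0, 0.048] 0.0
[0.0, 0.0, 0.048] 0.0
end [ 0.5112 -0.2832  0.026 ] 95.79
```

>>> jog_arm([
  {"travel": [-0.001, 0.002, 0.035], "turn": -0.007, "hand": 0},
  {"travel": [-0.001, 0.002, 0.035], "turn": -0.007, "hand": 0},
  {"travel": [0, 0, 0.055], "turn": 0, "hand": 0},
  {"travel": [0, 0, 0.055], "turn": 0, "hand": 0},
  {"travel": [0, 0, 0.033], "turn": 0, "hand": 0},
])

```text
clock: 13.58
eef_pos: [0.51, -0.2827, 0.0239]
eef_rot: [-179.9, -0.1, 95.8]
contact_force: [-0.3, 0.4, 0.4]
finger_gap: 0.0858
```

>>> jog_arm([
  {"travel": [0, 0, 0], "turn": 0, "hand": 0.3},
  {"travel": [0, 0, 0], "turn": 0, "hand": 0.6},
  {"travel": [0, 0, 0], "turn": 0, "hand": 1},
  {"travel": [0, 0, 0], "turn": 0, "hand": 1},
  {"travel": [0, 0, 0], "turn": 0, "hand": 1},
], force=80)

```text
clock: 14.2
eef_pos: [0.5118, -0.285, 0.0281]
eef_rot: [179.9, 0.1, 95.7]
contact_force: [-1.3, 1.2, 8.3]
finger_gap: 0.017
```

>>> jog_arm([
  {"travel": [0, 0, 0], "turn": 0, "hand": 1},
  {"travel": [0, 0, 0], "turn": 0, "hand": 1},
  {"travel": [0, 0, 0], "turn": 0, "hand": 1},
])

```text
clock: 14.58
eef_pos: [0.5118, -0.285, 0.0281]
eef_rot: [179.9, 0.1, 95.7]
contact_force: [-0.6, 1.4, 8.7]
finger_gap: 0.0168
```

```bash
python3 - <<'E'
from h import *
plan((.512,-.285,.09,95.7,.031),(.584,.0204,.145,81.1,.045),(.584,.0204,.113,81.1,.02),cmd=(.5118,-.285,.0275,95.7))
E
```

```text
--
[-0.0, 0.0001, -0.0208] -0.0
[-0.0, 0.0, -0.0208] -0.0
[-0.0, 0.0001, -0.0209] -0.0
[0.0371, 0.0127, -0.0069] 0.0319
[0.0375, 0.0116, -0.0069] 0.0318
--
[0.0378, 0.0104, -0.0069] 0.0319
[0.0381, 0.0091, -0.0069] 0.0318
[0.0384, 0.0079, -0.0068] 0.0319
[0.0387, 0.0067, -0.0069] 0.0318
[0.0388, 0.0055, -0.0068] 0.0319
--
[0.039, 0.0042, -0.0069] 0.0318
[0.0, 0.0, 0.016] 0.0
[0.0, 0.0, 0.016] 0.0
end [0.584  0.0204 0.113 ] 81.1
```

>>> jog_arm([
  {"travel": [0, 0, -0.015], "turn": 0, "hand": 1},
  {"travel": [0, 0, -0.022], "turn": 0, "hand": 1},
  {"travel": [0, 0, -0.026], "turn": 0, "hand": 1},
  {"travel": [0.037, 0.013, -0.007], "turn": 0.032, "hand": 1},
  {"travel": [0.037, 0.012, -0.007], "turn": 0.032, "hand": 1},
])

```text
clock: 15.2
eef_pos: [0.5296, -0.2082, 0.1048]
eef_rot: [179.9, 0.0, 91.9]
contact_force: [0.8, -0.1, -4.4]
finger_gap: 0.0168
```

>>> jog_arm([
  {"travel": [0.038, 0.01, -0.007], "turn": 0.032, "hand": 1},
  {"travel": [0.038, 0.009, -0.007], "turn": 0.032, "hand": 1},
  {"travel": [0.038, 0.008, -0.007], "turn": 0.032, "hand": 1},
  {"travel": [0.039, 0.007, -0.007], "turn": 0.032, "hand": 1},
  {"travel": [0.039, 0.006, -0.007], "turn": 0.032, "hand": 1},
])

```text
clock: 15.82
eef_pos: [0.5752, -0.0165, 0.1395]
eef_rot: [180.0, -0.0, 82.8]
contact_force: [0.8, -0.2, -3.8]
finger_gap: 0.0168
```

>>> jog_arm([
  {"travel": [0.037, 0.004, -0.006], "turn": 0.031, "hand": 1},
  {"travel": [0, 0, 0.005], "turn": 0, "hand": 1},
  {"travel": [0, 0, 0], "turn": 0, "hand": 1},
  {"travel": [0, 0, 0], "turn": 0, "hand": 1},
])

```text
clock: 16.32
eef_pos: [0.5832, 0.0174, 0.1392]
eef_rot: [-180.0, 0.0, 81.0]
contact_force: [1.2, 0.4, -3.8]
finger_gap: 0.0166
```

```bash
python3 - <<'E'
from h import *
get_image("side")
s=ctrl.read_state();print(s["clock"],s["eef_pos"],s["eef_rot"],s["contact_force"],s["torque"],s["finger_gap"])
plan((.584,.0204,.109,81.1,.02))
E
```

```text
16.375 [0.58339497 0.01743634 0.13929354] [-1.79974864e+02  1.27210894e-02  8.10031331e+01] [-0.09201019  0.63214404 -4.02305662] [0.00873727 0.02316816 0.0306647 ] 0.017037130687136918
--
[0.0015, 0.0001, 0.0151] -0.0008
[0.0015, 0.0, 0.0152] -0.0009
end [0.584  0.0204 0.109 ] 81.1
```

>>> jog_arm([
  {"travel": [0.0015, 0, 0.015], "turn": -0.001, "hand": 1},
  {"travel": [0.0015, 0, 0.015], "turn": -0.001, "hand": 1},
  {"travel": [0, 0, 0], "turn": 0, "hand": 1},
  {"travel": [0, 0, 0], "turn": 0, "hand": 1},
  {"travel": [0, 0, 0], "turn": 0, "hand": 1},
])

```text
clock: 17.0
eef_pos: [0.5846, 0.0214, 0.1096]
eef_rot: [180.0, -0.0, 81.2]
contact_force: [-0.5, 0.0, -3.2]
finger_gap: 0.0168
```

```bash
python3 - <<'E'
from h import *
s=ctrl.read_state();print(s["clock"],s["eef_pos"],s["eef_rot"],s["contact_force"],s["torque"],s["finger_gap"])
c=calibration("wrist");im=get_image("wrist");t=get_image("top");cv2.imwrite("pics/w8.png",im);cv2.imwrite("pics/top8.png",t)
S=(.5844,.0222)
print("plate top corners px",proj(c,np.c_[corners(S,-8.9),np.full(4,.086)]).round(1).tolist(),"threads",proj(c,np.c_[corners(S,-8.9),np.full(4,.06)]).round(1).tolist())
a=cv2.resize(im,(480,360))
b=cv2.resize(t[115:210,215:295],(304,361))[:360]
cv2.imwrite("pics/v8.png",np.hstack([a,b]))
E
```

```text
17.0 [0.58459299 0.02138447 0.10963207] [ 1.79960648e+02 -5.97039927e-03  8.11804000e+01] [-0.54859934  0.04211794 -3.15497985] [-0.05988726  0.01322715 -0.03306042] 0.016793780406914243
plate top corners px [[188.4, 309.9], [317.4, 310.1], [330.0, 135.3], [175.8, 135.0]] threads [[196.0, 286.8], [310.3, 287.0], [320.0, 131.6], [186.3, 131.3]]
```

View pics/v8.png

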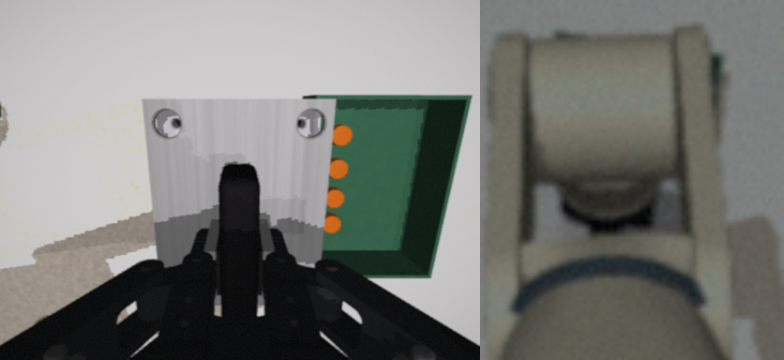

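The plate is over the block. Two threads show through the far holes at panel px (167,124) and (310,124), the thread dots at (177,124) and (303,124), and 4 caps are in the tray. Now the numeric offset.

```bash
python3 - <<'E'
from h import *
c=calibration("wrist");im=cv2.imread("pics/w8.png");g=cv2.cvtColor(im,cv2.COLOR_BGR2GRAY)
e=[]
for x0,y0 in[(178,132),(331,132)]:
    w=cv2.resize(g[y0-22:y0+23,x0-22:x0+23],None,fx=7,fy=7,interpolation=cv2.INTER_CUBIC);e.append(w)
cv2.imwrite("pics/v9.png",np.hstack(e))
E
```

```text
(no output)
```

View pics/v9.png

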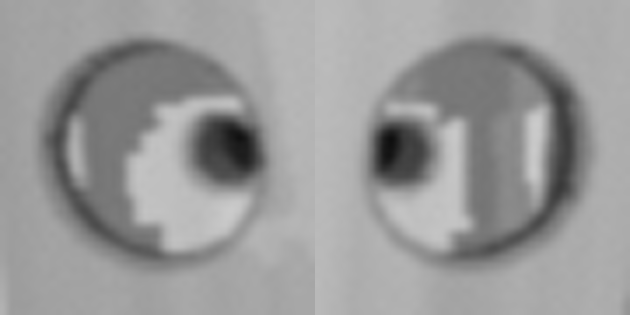

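```bash
python3 - <<'E'
from h import *
c=calibration("wrist")
h=cast(c,[(177.6,131.3),(331.1,131.2)],.0865);t=cast(c,[(188,131),(320.9,131)],.06)
print(h[:,:2].round(4),np.linalg.norm(h[0]-h[1]));print(t[:,:2].round(4),np.linalg.norm(t[0]-t[1]));print((h-t)[:,:2].round(4))
d=h[1]-h[0];print("hole yaw",np.degrees(np.arctan2(d[1],d[0])));d=t[1]-t[0];print("thr yaw",np.degrees(np.arctan2(d[1],d[0])))
s=ctrl.read_state();print(s["clock"],s["eef_pos"],s["eef_rot"])
E
```

```text
[[0.5531 0.0858]
 [0.6352 0.0732]] 0.08309233215568834
[[0.5526 0.0841]
 [0.6351 0.0713]] 0.08348491826721083
[[0.0005 0.0018]
 [0.0001 0.0019]]
hole yaw -8.760039730303864
thr yaw -8.796636514136988
17.1 [0.58456779 0.02139646 0.10972131] [ 1.79953050e+02 -8.91428059e-03  8.11797317e+01]
```

Yaw agrees to within 0.1°, with the holes 1.8 mm too far along +y. I'll trim that and drop 1 mm.

>>> jog_arm([
  {"travel": [-0.0016, 0, 0.001], "turn": 0, "hand": 1},
  {"travel": [0, 0, 0], "turn": 0, "hand": 1},
  {"travel": [0, 0, 0], "turn": 0, "hand": 1},
  {"travel": [0, 0, 0], "turn": 0, "hand": 1},
  {"travel": [0, 0, 0], "turn": 0, "hand": 1},
])

```text
clock: 17.73
eef_pos: [0.584, 0.0198, 0.1083]
eef_rot: [-180.0, -0.0, 81.2]
contact_force: [-0.3, -0.1, -3.0]
finger_gap: 0.0166
```

```bash
python3 - <<'E'
from h import *
s=ctrl.read_state();print(s["clock"],s["eef_pos"],s["eef_rot"],s["contact_force"],s["joint_velocities"].round(2))
im=get_image("side");cv2.imwrite("pics/v10.png",cv2.resize(im[100:300,140:390],None,fx=3,fy=3))
E
```

```text
17.725 [0.58397267 0.01981875 0.10829573] [-1.79999227e+02 -4.75691258e-04  8.11768635e+01] [-0.26165542 -0.13379344 -2.98121147] [-0.05  0.02 -0.02 -0.06  0.   -0.01]
```

View pics/v10.png

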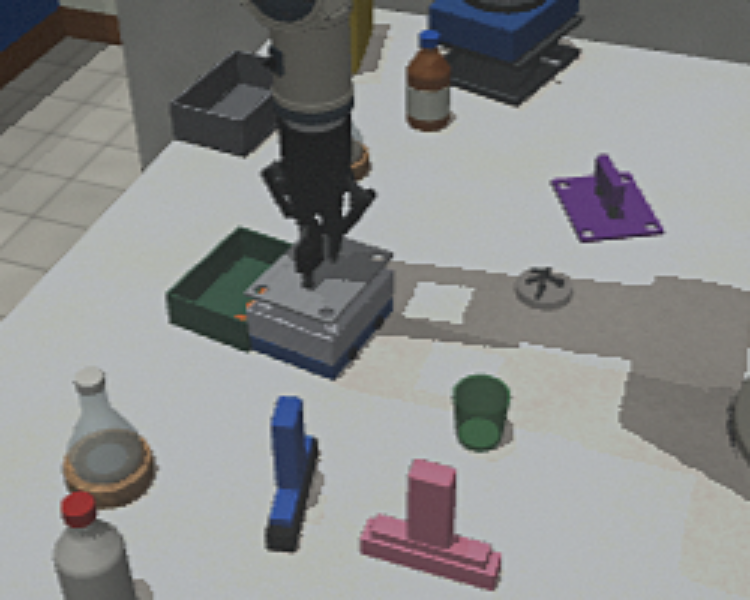

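The squeegee stands upright at (290,480) and the cover hangs level and aligned over the block at (320,280). The bystanders haven't moved and the arm is still, so I'm handing in.

```bash
python3 -c "
from plant import ctrl
print(ctrl.finish_job())"
```

```text
the job is handed in; nothing more can be done
None
```

The job is done and handed in at about 17.8 s of the 64 s allowed; no verdict was reported.

- **Sweep:** I swept the four caps off the block with the squeegee. The top view then showed all four inside the tray.
- **Squeegee:** It was set down on a clear bench contact (15 N) and released. The last side view shows it standing upright where it started.
- **Cover:** It is held level (tilt under 0.01°) and still, with its underside about 80 mm above the bench, so about 2 cm above the block. The wrist reads only a steady weight of about 3 N, with no sign of other contact.
- **Alignment:** Before the last trim, the holes matched the threads in yaw to within 0.1° and were off by 1.8 mm along y. I then moved the plate 1.6 mm to correct that, against an allowance of 5 mm.

**Not confirmed or in disagreement:**
- The offset was not measured again after the trim.
- The two holes nearer the gripper were hidden by it, so their fit follows from the plate's shape and the earlier full fits.
- The top and wrist cameras disagreed by about 3 mm on where the block is. I used the wrist camera for both the cover and the block.

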